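Close and lock the water filter cover with its key

TASK

Close the filter unit's hinged cover fully, then take the blue key from its stand and, with its blade in the slotted brass lock on the cover, turn the lock a quarter turn clockwise (seen from above) until it seats against its stop. Put the key back in its stand as it stood, upright with the blade down in the pocket, and let go. Turn the lock only with the key, never touching it with the gripper, and leave the other things on the table where they are.

Things in the scene. Friction and masses are not known exactly. Their poses are not given: they have to be found in the camera images.
- filter_unit: White table-top water filter unit fixed to the table, 200 (x) x 160 (y) x 106 mm (two small pipe fittings rise to 126 mm at the back). Origin at the centre of its underside; its front is -x. The open cartridge bay takes the front 150 mm with a rim 75 mm above the table, the solid rear block the back 50 mm.
- cover (a joint): Hinge of the grey cover plate (150 x 160 x 8 mm) over the bay, rad: 0 = fully closed (against its stop), positive = open with the front edge raised. The hinge line runs along the unit's y at x = +50 mm, z = 75 mm of the unit. The hinge is stiff: the cover stays where it is left; about 3 N on the front edge presses it down. Its top is 83 mm above the table when closed.
- cover_press (a point): Middle of the left one (unit's +y) of two ribbed black thumb pads on the top face of the cover, 132 mm from the hinge line, 18 mm from the front edge and 46 mm left of the middle line. A good place to press. Its axes are the cover's (z out of the top face, -x toward the front edge).
- cam (a joint): Angle of the cam lock in the cover, rad: grows clockwise seen from above; 0 = slot along the unit's y (open), 1.571 = slot along the unit's x, in line with the red mark in front of the lock (locked, hard stop). It stays where it is left; turning takes about 0.1 N m.
- lock_head: Brass lock head, 38 mm diameter, on the middle line of the cover, 93 mm from the hinge line, with a straight slot across it, open at both ends. Origin on the axis at the slot's floor, which is 5 mm above the cover's top; x runs along the slot, z up out of the cover. The slot is 6.6 mm wide and 10 mm deep, its lips flared to 11.6 mm over the top 3 mm.
- key: Key standing upright in its stand at the start, blade down, about 60 g. Origin at the middle of the blade's tip; z up, x along the blade's width, y across its thickness. Steel blade 24 mm wide (x), 4 mm thick (y), 18 mm long, then a steel collar of 30 mm diameter from z = 18 to 24 mm, then a flat blue handle 40 mm wide (x), 14 mm thick (y), from z = 24 to 76 mm: grip it across the thickness.
- key_tip (a point): Middle of the blade's tip, the key's origin.
- stand: Grey key stand fixed to the table, block 66 x 56 x 34 mm on a foot 74 x 64 mm; origin at the centre of its underside. Its pocket is 28 mm long (x), 8 mm wide (y) and 24 mm deep.
- stand_pocket (a point): Centre of the pocket's mouth on the stand's top, 34 mm above the table; x along the pocket. With the key in place its collar rests on the stand and its tip is 18 mm below this point.
- bowl: Small white rice bowl, 115 mm across, 52 mm high, a bystander; origin under its centre.
- mug: White mug with a red band, 101 mm high, a bystander; origin under its centre.
- jar: Spice jar with a dark cap, 41 mm across, 105 mm high, a bystander; origin under its centre.

How it is judged:
By the outcome, as a careful person would: the job done as asked, in the order asked, and still so for the second after the job is handed in, with the robot touching nothing.
It also fails if it takes over 72 s, if anything falls off the work surface, if the arm or the gripper's body presses on something with over 40 N, if the wrist force passes 120 N, or if a joint passes its speed limit or range.

ROBOT

A 7-joint arm with a two-finger parallel gripper is mounted at the origin on a cart in front of the work surface, level with it; the furniture and walls round the work are solid. World frame = base frame: x ahead of the robot, y to its left, z up, the work surface at z = 0. Lengths are in m, angles in rad, forces in N, time in s.
With the tool pointing down it reaches from about 0.35 to 0.9 m from the base axis. Payload 7.2 kg.
Tool frame: the origin (TCP) lies midway between the tips of the shut fingers; the grasp point (between the pads) lies 19 mm behind it; z points along the fingers, y is the line along which they close (so a half turn about z gives the same grasp; the last joint's range is limited). The gripper opens to 88 mm and grips with 3 to 60 N. Pads are 20 mm wide; open, the fingers measure 115 mm over their backs; the gripper's body (75 mm by 178 mm) begins 61 mm behind the grasp point.
Start: joints at [-1.395, 0.411, -0.013, 1.596, 0.006, 1.134, -0.082], TCP at [0.151, 0.607, 0.223] pointing down, gripper open.
Joint ranges: [-2.95, 2.95], [-0.29, 1.99], [-1.47, 1.44], [0.14, 2.54], [-1.03, 4.17], [0.13, 1.85], [-2.86, 2.86]. Speed limits (rad/s): [2.39, 2.39, 3.01, 3.01, 3.14, 3.14, 3.14].

INTERFACE

Orientations are given as a unit quaternion [w, x, y, z].
In Python, from rig import sensors, imaging, bot gives the robot as it stands.
- The arm moves only by the shell command python3 -m jog 'ROWS' [OPENING] [FORCE]. ROWS is JSON, a list of rows, each an object of numbers: "tx", "ty", "tz": the shift along the tool's x, y, z in cm; "wx", "wy", "wz": the turn, a rotation vector about the tool's x, y, z in rad. A call has 1 to 20 rows; each row shifts and turns the commanded pose from where the row before left it, along the tool's axes as they then stand; what a row does not reach is not made up. A row lasts 1/12 s, in which the tool goes at most 41.7 mm and 7.16 degrees, less where a joint would pass 70% of its speed; a pose out of reach is approached as far as the arm can. A call is refused whole if a number of a shift passes 4.17 or a number of a turn 0.125, either way. A call with a gripper value outside its range is refused whole. OPENING is the finger opening in cm, from 0 to 8.78, set as the call begins (- or left out, the last holds). The fingers move at their own pace and stop on an object; FORCE is the grip in N (left out, the last holds). Time passes only in rows, so rows that do not move let the fingers close. It gives the time, the measured TCP pose, the force, the opening and the grip force at its end, in the units of the state.
- sensors.sense(): the state, without advancing time (a new reading comes with each control period).
- imaging.grab_frame(name): name is "scene" or "top" or "wrist"; returns a dict with "image" (384x512x3 uint8, red, green, blue), "fx", "fy", "cx", "cy" (pixels), "R" (3x3) and "t" (3): a world point X has camera coordinates R X + t. Camera axes: x right, y down, z forward; pixel columns grow to the right and rows downward; lengths in m; the calibration is good to about 2 mm. A picture is of the moment at which its call begins. There is no depth.
- bot.finish_job(): hands the job in; it is judged then, once.
The state is a dict: "clock": time; "qpos": joint angles; "qvel": joint speeds; "effort": joint torques, N m; "tool_pos": TCP position; "eef_rot": TCP orientation; "force": force on the tool from outside, world axes, zero at the start; "wrist_torque": the same for the moment, N m; "finger_gap": finger opening in m; "grip_force": force on a finger pad.
Only numpy, scipy, OpenCV 4.12 (cv2) and the standard library are available. Lean on these libraries where they do the work, as an engineer would, in place of code of your own. Each camera call takes 0.05 s, during which the arm holds its last target. There are 200 camera calls.

## Working session

There is one attempt and no reset: what is moved stays moved. The work goes in short steps, Python scripts to look and compute and a shell command to move; the robot and the scene stay as the last step left them, time stands still between calls to the robot, and variables do not carry over. Pictures are saved under pics/ and viewed, at most 14 in all, crops included, and the job is handed in when it is done.

```bash
mkdir -p pics; ls; python3 - <<'E'
from rig import sensors, imaging
import cv2, numpy as np, pickle
s=sensors.sense();print(s)
d={}
for n in("scene","top"):
    f=imaging.grab_frame(n);d[n]=f;print(n,f["fx"],f["cx"],f["cy"],np.round(f["R"],3).tolist(),np.round(f["t"],3))
pickle.dump(d,open("f0.pkl","wb"))
im=np.vstack([d[n]["image"] for n in d])[:,:,::-1]
cv2.imwrite("pics/scene0.png",d["scene"]["image"][:,:,::-1]);cv2.imwrite("pics/top0.png",d["top"]["image"][:,:,::-1])
E
```

```text
pics
{'clock': 0.0, 'qpos': array([-1.3951805 ,  0.41187967, -0.01273447,  1.59700964,  0.00558578,
        1.13428997, -0.08222098]), 'qvel': array([ 0.00126974,  0.00045006,  0.00147286,  0.00045746,  0.00153182,
       -0.00060338,  0.0008538 ]), 'effort': array([-4.98287664e-04, -5.87939036e+01,  6.42022323e-01, -2.91076040e+01,
       -5.36407647e-02,  1.82148709e-02,  1.69621317e-04]), 'tool_pos': array([0.15078421, 0.60603657, 0.22183564]), 'eef_rot': array([-5.05191108e-05,  1.21597193e-01,  9.92579227e-01, -7.74000539e-04]), 'force': array([ 0.51349701, -0.79590155, -0.62875117]), 'wrist_torque': array([-0.01462709, -0.05888731, -0.04592778]), 'grip_force': 0.0, 'finger_gap': 0.08796520454815941}
scene 493.0979113313232 257.491841472292 194.8983442084596 [[0.832, 0.555, 0.0], [0.229, -0.342, -0.912], [-0.506, 0.758, -0.411]] [-0.486 -0.045  1.881]
top 359.3581979915412 256.97931179078995 194.2428482333254 [[0.006, -1.0, 0.0], [-0.982, -0.006, -0.189], [0.189, 0.001, -0.982]] [-0.013  0.562  0.83 ]
```

View pics/scene0.png

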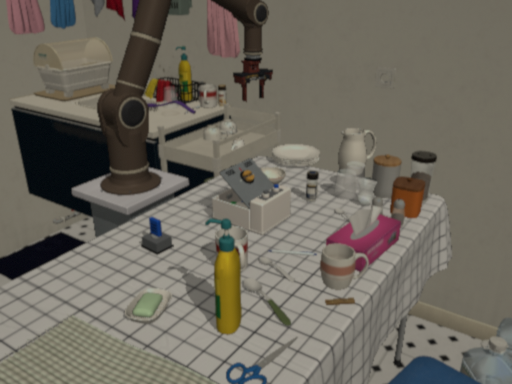

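View pics/top0.png

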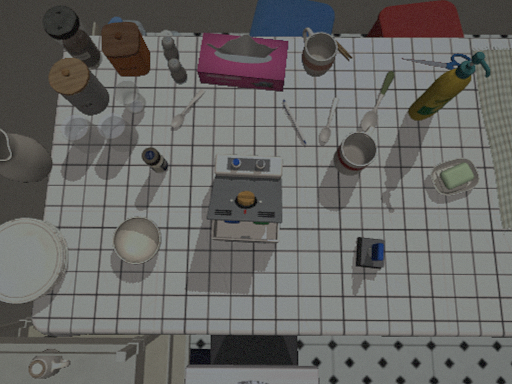

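The scene view shows the unit with its cover part open at (250,200) and the key in its stand at (156,238). The top view has the unit's front edge at about y=240, the lock at (246,199), and the stand at (371,252).

```bash
cat > h.py <<'E'
import numpy as np, cv2
from rig import sensors, imaging
from scipy.spatial.transform import Rotation as Rn
def ray(f,u,v):
    d=np.array([(u-f["cx"])/f["fx"],(v-f["cy"])/f["fy"],1.]);R=np.array(f["R"]);return -R.T@np.array(f["t"]),R.T@d
def plane(f,u,v,z):
    o,d=ray(f,u,v);return o+d*(z-o[2])/d[2]
def proj(f,X):
    c=np.array(f["R"])@np.array(X)+f["t"];return np.array([f["fx"]*c[0]/c[2]+f["cx"],f["fy"]*c[1]/c[2]+f["cy"]])
def tri(a,ua,b,ub):
    o1,d1=ray(a,*ua);o2,d2=ray(b,*ub);s=np.linalg.lstsq(np.c_[d1,-d2],o2-o1,rcond=None)[0]
    p,q=o1+s[0]*d1,o2+s[1]*d2;return (p+q)/2,np.linalg.norm(p-q)
def comps(m,amin=20):
    n,l,st,c=cv2.connectedComponentsWithStats(m.astype(np.uint8));return [(st[i].tolist(),c[i].round(1).tolist()) for i in range(1,n) if st[i][4]>=amin]
def pose():
    s=sensors.sense();q=s["eef_rot"];return s["tool_pos"],Rn.from_quat([q[1],q[2],q[3],q[0]]).as_matrix()
E
python3 - <<'E'
from h import *
import pickle
d=pickle.load(open("f0.pkl","rb"));t=d["top"];s=d["scene"]
for n,f in d.items():
    h=cv2.cvtColor(f["image"],cv2.COLOR_RGB2HSV)
    print(n,'blue',comps((h[...,0]>105)&(h[...,0]<125)&(h[...,1]>150),15))
    print(n,'brass',comps((h[...,0]>10)&(h[...,0]<28)&(h[...,1]>110)&(h[...,2]>60),15))
print("stand c",plane(t,371,252,.034))
for uv in [(214,240),(278,241),(218,157),(281,159)]: print(uv,plane(t,*uv,.075),plane(t,*uv,.106))
im=cv2.resize(t["image"][140:280,190:400],None,fx=3.8,fy=3.8,interpolation=2)[:,:,::-1]
cv2.imwrite("pics/c1.png",im)
p,R=pose();w=imaging.grab_frame("wrist");print(w["fx"],w["cx"],w["cy"]);o,_=ray(w,0,0)
print("cam in tool",R.T@(o-p),(np.array(w["R"])@R).round(3).tolist(),R.round(3).tolist())
E
```

```text
scene blue [([150, 218, 11, 18, 141], [155.2, 226.4]), ([22, 251, 8, 8, 19], [25.6, 254.4]), ([10, 255, 10, 8, 26], [15.5, 258.3]), ([16, 258, 10, 11, 34], [21.4, 262.7]), ([26, 260, 11, 9, 38], [30.4, 263.5]), ([7, 270, 11, 7, 26], [12.0, 272.9])]
scene brass [([179, 60, 14, 41, 317], [185.8, 77.4]), ([145, 79, 14, 19, 155], [151.2, 87.6]), ([374, 155, 27, 11, 219], [386.8, 160.5]), ([242, 170, 12, 11, 85], [247.8, 175.2]), ([391, 177, 34, 41, 962], [408.7, 194.9]), ([214, 248, 27, 86, 1856], [228.0, 290.2]), ([326, 299, 28, 5, 95], [339.8, 301.2])]
top blue [([234, 159, 5, 6, 27], [235.9, 161.4]), ([225, 221, 14, 2, 19], [232.2, 221.3]), ([372, 243, 12, 17, 142], [377.8, 251.6])]
top brass [([112, 23, 14, 4, 20], [118.4, 23.8]), ([102, 25, 26, 26, 141], [110.7, 35.9]), ([125, 26, 13, 19, 44], [130.8, 35.3]), ([140, 38, 10, 25, 73], [144.6, 50.2]), ([123, 42, 11, 12, 49], [127.2, 47.7]), ([113, 44, 9, 12, 28], [116.6, 49.9]), ([102, 48, 7, 8, 18], [105.1, 51.7]), ([113, 59, 12, 8, 28], [118.2, 62.5]), ([62, 69, 7, 7, 35], [64.9, 72.1]), ([424, 69, 47, 38, 679], [448.0, 86.8]), ([414, 113, 15, 7, 48], [420.1, 116.6]), ([238, 191, 17, 15, 195], [245.7, 197.8])]
stand c [ 0.42385483 -0.28843827  0.034     ]
(214, 240) [0.44811595 0.09030866 0.075     ] [0.44617527 0.0866158  0.106     ]
(278, 241) [ 0.44667183 -0.05944155  0.075     ] [ 0.44478407 -0.05764729  0.106     ]
(218, 157) [0.64994166 0.08626487 0.075     ] [0.64060571 0.08272019 0.106     ]
(281, 159) [ 0.64577479 -0.06780009  0.075     ] [ 0.63659153 -0.06569955  0.106     ]
303.72276035687224 257.3678683081897 185.81723447412043
cam in tool [ 0.08117349  0.00040045 -0.16130786] [[0.001, 1.0, 0.0], [-0.954, 0.001, -0.299], [-0.299, -0.0, 0.954]] [[-0.97, 0.241, -0.0], [0.241, 0.97, -0.001], [-0.0, -0.001, -1.0]]
```

View pics/c1.png

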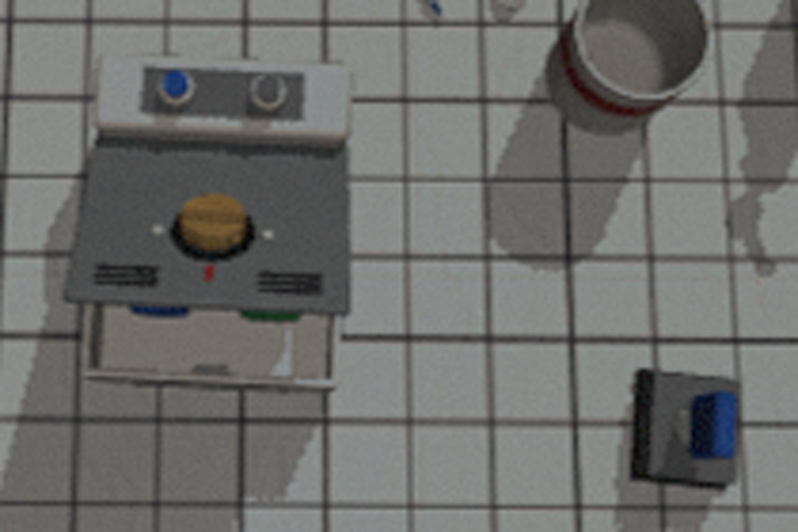

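The crop shows the cover's front edge at about (65-348,305), the brass lock at (213,222), the pads at (125,275) and (290,282), and the key handle at (714,425) with its width along world x.

```bash
python3 - <<'E'
from h import *
import pickle
d=pickle.load(open("f0.pkl","rb"));t=d["top"];s=d["scene"]
L,e=tri(s,(247.8,175.2),t,(245.7,197.8));print("lock",L,e)
K,e=tri(s,(155.5,218.5),t,(378.5,251.6));print("keytop",K,e, plane(t,377.8,251.6,.092))
print("stand top", plane(t,370.5,252.5,.034))
# hinge ~ (x=.597,z=.075): lock face mid ~93 from hinge, ~20 above plate bottom
for th in np.arange(.2,1.2,.1):
    c,s_=np.cos(th),np.sin(th); X=.597-93e-3*c+.018*s_; Z=.075+.093*s_+.018*c;print(round(th,1),X.round(3),Z.round(3),proj(t,[X,.012,Z]).round(1),proj(s,[X,.012,Z]).round(1))
E
```

```text
lock [0.53616078 0.0153256  0.14808279] 0.0013225587755969698
keytop [ 0.42363884 -0.28713188  0.0910041 ] 0.0017108513667041727 [ 0.42297008 -0.28581168  0.092     ]
stand top [ 0.42264331 -0.28715437  0.034     ]
0.2 0.509 0.111 [247.3 212.1] [240.3 184.5]
0.3 0.513 0.12 [247.3 209.7] [241.3 182.3]
0.4 0.518 0.128 [247.2 207.1] [242.5 180.3]
0.5 0.524 0.135 [247.1 204. ] [243.9 178.5]
0.6 0.53 0.142 [247.1 200.6] [245.5 176.9]
0.7 0.537 0.149 [247.  196.9] [247.3 175.5]
0.8 0.545 0.154 [247. 193.] [249.3 174.3]
0.9 0.553 0.159 [247.  188.9] [251.5 173.5]
1.0 0.562 0.163 [247.  184.6] [253.7 172.9]
1.1 0.571 0.166 [247.  180.2] [256.1 172.5]
```

```bash
python3 -m jog '[{"tx":-2.6,"ty":-2.5,"tz":-0.4},{"tx":-2.6,"ty":-2.5,"tz":-0.4},{"tx":-2.6,"ty":-2.5,"tz":-0.4},{"tx":-2.6,"ty":-2.5,"tz":-0.4},{"tx":-2.6,"ty":-2.5,"tz":-0.4},{"tx":-2.6,"ty":-2.5,"tz":-0.4},{"tx":-2.6,"ty":-2.5,"tz":-0.4},{"tx":-2.6,"ty":-2.5,"tz":-0.4},{"tx":-2.6,"ty":-2.5},{"tx":-2.6,"ty":-2.5},{"tx":-2.6,"ty":-2.5},{"tx":-2.6,"ty":-2.5},{"tx":-2.6,"ty":-2.5},{"tx":-2.6,"ty":-2.5},{"tx":-2.6,"ty":-2.5},{"tx":-2.6,"ty":-2.5},{"tx":-2.6,"ty":-2.5}]' 0
python3 -m jog '[{"wz":0.12},{"wz":0.12},{"wz":0.12},{"wz":0.12},{"wz":0.12},{"wz":0.12},{"wz":0.12},{"wz":0.12},{"wz":0.12},{"wz":0.12},{"wz":0.12},{}]'
python3 - <<'E'
from h import *
p,R=pose();print(p,R.round(3).tolist(),sensors.sense()["qpos"].round(2))
w=imaging.grab_frame("wrist");cv2.imwrite("pics/w1.png",w["image"][:,:,::-1])
E
```

```text
[0.15078908 0.60614614 0.22200374] [[-0.97, 0.241, -0.0], [0.241, 0.97, -0.001], [-0.0, -0.001, -1.0]] [-1.4   0.41 -0.01  1.6   0.01  1.13 -0.08]schema error: expected keys tx, ty, tz, wx, wy, wz
schema error: expected keys tx, ty, tz, wx, wy, wz
```

View pics/w1.png

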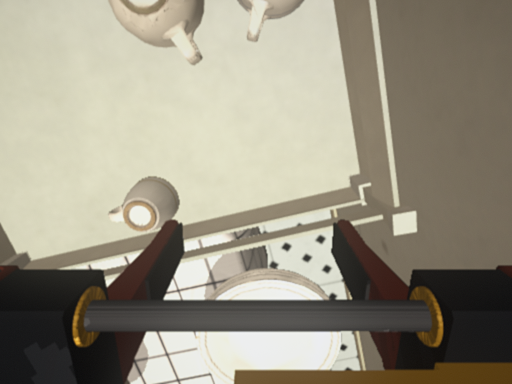

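The rows need all six keys, so nothing moved. The picture shows only the trolley beside the start pose.

```bash
python3 -m jog '[{"tx":-2.6,"ty":-2.5,"tz":-0.4,"wx":0,"wy":0,"wz":0},{"tx":-2.6,"ty":-2.5,"tz":-0.4,"wx":0,"wy":0,"wz":0},{"tx":-2.6,"ty":-2.5,"tz":-0.4,"wx":0,"wy":0,"wz":0},{"tx":-2.6,"ty":-2.5,"tz":-0.4,"wx":0,"wy":0,"wz":0},{"tx":-2.6,"ty":-2.5,"tz":-0.4,"wx":0,"wy":0,"wz":0},{"tx":-2.6,"ty":-2.5,"tz":-0.4,"wx":0,"wy":0,"wz":0},{"tx":-2.6,"ty":-2.5,"tz":-0.4,"wx":0,"wy":0,"wz":0},{"tx":-2.6,"ty":-2.5,"tz":-0.4,"wx":0,"wy":0,"wz":0},{"tx":-2.6,"ty":-2.5,"tz":0,"wx":0,"wy":0,"wz":0},{"tx":-2.6,"ty":-2.5,"tz":0,"wx":0,"wy":0,"wz":0},{"tx":-2.6,"ty":-2.5,"tz":0,"wx":0,"wy":0,"wz":0},{"tx":-2.6,"ty":-2.5,"tz":0,"wx":0,"wy":0,"wz":0},{"tx":-2.6,"ty":-2.5,"tz":0,"wx":0,"wy":0,"wz":0},{"tx":-2.6,"ty":-2.5,"tz":0,"wx":0,"wy":0,"wz":0},{"tx":-2.6,"ty":-2.5,"tz":0,"wx":0,"wy":0,"wz":0},{"tx":-2.6,"ty":-2.5,"tz":0,"wx":0,"wy":0,"wz":0},{"tx":-2.6,"ty":-2.5,"tz":0,"wx":0,"wy":0,"wz":0}]' 0
python3 -m jog '[{"tx":0,"ty":0,"tz":0,"wx":0,"wy":0,"wz":0.12},{"tx":0,"ty":0,"tz":0,"wx":0,"wy":0,"wz":0.12},{"tx":0,"ty":0,"tz":0,"wx":0,"wy":0,"wz":0.12},{"tx":0,"ty":0,"tz":0,"wx":0,"wy":0,"wz":0.12},{"tx":0,"ty":0,"tz":0,"wx":0,"wy":0,"wz":0.12},{"tx":0,"ty":0,"tz":0,"wx":0,"wy":0,"wz":0.12},{"tx":0,"ty":0,"tz":0,"wx":0,"wy":0,"wz":0.12},{"tx":0,"ty":0,"tz":0,"wx":0,"wy":0,"wz":0.12},{"tx":0,"ty":0,"tz":0,"wx":0,"wy":0,"wz":0.12},{"tx":0,"ty":0,"tz":0,"wx":0,"wy":0,"wz":0.12},{"tx":0,"ty":0,"tz":0,"wx":0,"wy":0,"wz":0.12},{"tx":0,"ty":0,"tz":0,"wx":0,"wy":0,"wz":0}]'
python3 - <<'E'
from h import *
p,R=pose();print(p,R.round(3).tolist(),sensors.sense()["qpos"].round(2))
E
```

```text
clock: 1.62
tool_pos: [0.4778, 0.0857, 0.2548]
eef_rot: [0.0, 0.122, 0.993, 0.0]
force: [1.0, 1.2, 0.1]
finger_gap: 0.0003
grip_force: 0.0
clock: 2.62
tool_pos: [0.4771, 0.0874, 0.2546]
eef_rot: [-0.0, 0.707, 0.708, -0.0]
force: [-0.0, -0.1, -0.1]
finger_gap: 0.0006
grip_force: 0.0
[0.47712385 0.08737132 0.25458547] [[-0.001, 1.0, -0.0], [1.0, 0.001, -0.0], [-0.0, -0.0, -1.0]] [-0.76  0.14  0.54  1.91 -0.08  1.11 -0.19]
```

```bash
python3 -m jog '[{"tx":-1.0,"ty":0.8,"tz":2,"wx":0,"wy":0,"wz":0},{"tx":-1.0,"ty":0.8,"tz":2,"wx":0,"wy":0,"wz":0},{"tx":-0.9,"ty":0.8,"tz":2,"wx":0,"wy":0,"wz":0},{"tx":0,"ty":0,"tz":1.5,"wx":0,"wy":0,"wz":0},{"tx":0,"ty":0,"tz":1.1,"wx":0,"wy":0,"wz":0},{"tx":0,"ty":-0.8,"tz":1.0,"wx":0,"wy":0,"wz":0},{"tx":0,"ty":-0.8,"tz":1.1,"wx":0,"wy":0,"wz":0},{"tx":0,"ty":-0.6,"tz":1.1,"wx":0,"wy":0,"wz":0},{"tx":0,"ty":-0.6,"tz":1.2,"wx":0,"wy":0,"wz":0},{"tx":0,"ty":-0.3,"tz":0.9,"wx":0,"wy":0,"wz":0},{"tx":0,"ty":-0.3,"tz":1.0,"wx":0,"wy":0,"wz":0},{"tx":0,"ty":-0.1,"tz":0.5,"wx":0,"wy":0,"wz":0},{"tx":0,"ty":-0.1,"tz":0.5,"wx":0,"wy":0,"wz":0},{"tx":0,"ty":0,"tz":0,"wx":0,"wy":0,"wz":0}]' 0
python3 -m jog '[{"tx":0,"ty":0,"tz":0.3,"wx":0,"wy":0,"wz":0},{"tx":0,"ty":0,"tz":0.3,"wx":0,"wy":0,"wz":0},{"tx":0,"ty":0,"tz":0.2,"wx":0,"wy":0,"wz":0},{"tx":0,"ty":0,"tz":0,"wx":0,"wy":0,"wz":0}]'
```

```text
clock: 3.78
tool_pos: [0.465, 0.0584, 0.095]
eef_rot: [-0.0, 0.704, 0.71, -0.0]
force: [-0.6, -0.5, 0.0]
finger_gap: 0.0005
grip_force: 0.0
clock: 4.12
tool_pos: [0.4653, 0.0582, 0.0873]
eef_rot: [-0.0, 0.705, 0.71, -0.0]
force: [-0.2, 0.1, -0.4]
finger_gap: 0.0007
grip_force: 0.0
```

```bash
python3 -m jog '[{"tx":0,"ty":0,"tz":0.2,"wx":0,"wy":0,"wz":0},{"tx":0,"ty":0,"tz":0.2,"wx":0,"wy":0,"wz":0}]' 0;python3 -m jog '[{"tx":0,"ty":0,"tz":0.1,"wx":0,"wy":0,"wz":0},{"tx":0,"ty":0,"tz":0.1,"wx":0,"wy":0,"wz":0}]'
```

```text
clock: 4.28
tool_pos: [0.4656, 0.0583, 0.0838]
eef_rot: [-0.0, 0.705, 0.71, 0.0]
force: [-6.5, -0.4, 23.7]
finger_gap: 0.0006
grip_force: 12.6
clock: 4.45
tool_pos: [0.4656, 0.0583, 0.0834]
eef_rot: [-0.001, 0.705, 0.709, 0.001]
force: [-13.8, -1.4, 44.7]
finger_gap: 0.0002
grip_force: 22.4
```

```bash
python3 - <<'E'
from h import *
a=imaging.grab_frame("scene")["image"][120:260,180:320];b=imaging.grab_frame("top")["image"][130:270,180:320]
cv2.imwrite("pics/c2.png",cv2.resize(np.hstack([a,b]),None,fx=2.8,fy=2.8,interpolation=2)[:,:,::-1])
E
```

```text
(no output)
```

View pics/c2.png

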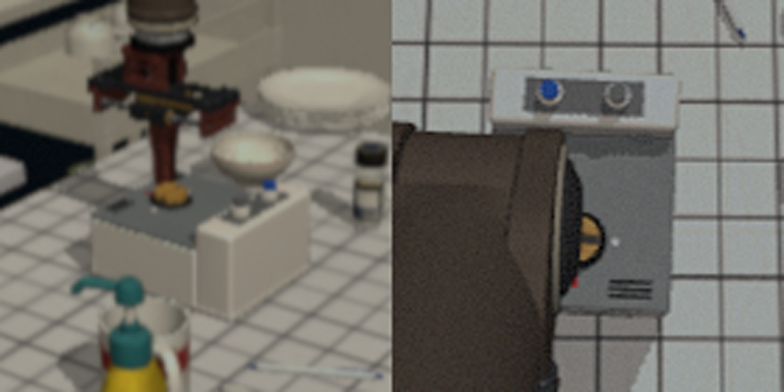

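The cover now lies flat in both views. I'll raise the arm and look straight at the lock with the wrist camera.

```bash
python3 -m jog '[{"tx":0,"ty":0,"tz":-1,"wx":0,"wy":0,"wz":0},{"tx":0,"ty":0,"tz":-3,"wx":0,"wy":0,"wz":0},{"tx":-1.2,"ty":1,"tz":-3,"wx":0,"wy":0,"wz":0},{"tx":-1.2,"ty":1,"tz":-3,"wx":0,"wy":0,"wz":0},{"tx":-1.2,"ty":1,"tz":-2,"wx":0,"wy":0,"wz":0},{"tx":-1.0,"ty":0.8,"tz":0,"wx":0,"wy":0,"wz":0},{"tx":0,"ty":0,"tz":0,"wx":0,"wy":0,"wz":0},{"tx":0,"ty":0,"tz":0,"wx":0,"wy":0,"wz":0}]' 8.5
python3 - <<'E'
from h import *
import pickle
w=imaging.grab_frame("wrist");p,R=pose();pickle.dump((w,p,R),open("w2.pkl","wb"));print(p)
cv2.imwrite("pics/w2.png",w["image"][:,:,::-1])
t=imaging.grab_frame("top");pickle.dump(t,open("t2.pkl","wb"))
E
```

```text
clock: 5.22
tool_pos: [0.5037, 0.0123, 0.2014]
eef_rot: [0.0, 0.705, 0.709, -0.0]
force: [-1.1, 0.1, -0.5]
finger_gap: 0.0501
grip_force: 0.0
[0.50301377 0.01289711 0.20088593]
```

View pics/w2.png

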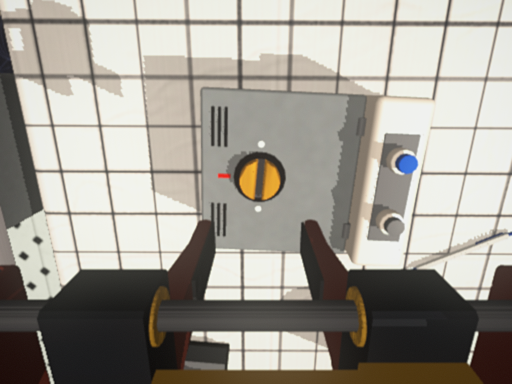

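The wrist view shows the cover flat with the lock at (260,177). The slot is near vertical, the white dots are at (261,144) and (258,209), and the red mark is at (224,176).

```bash
python3 - <<'E'
from h import *
import pickle
w,p,R=pickle.load(open("w2.pkl","rb"));im=w["image"];h=cv2.cvtColor(im,cv2.COLOR_RGB2HSV)
br=(h[...,0]>10)&(h[...,0]<30)&(h[...,1]>140)&(h[...,2]>110);br[:140]=0;br[220:]=0
print(comps(br,40))
pts=np.argwhere(br)[:,::-1].astype(np.float32)
pts=pts[(abs(pts-[260,178])<32).all(1)]
W=np.array([plane(w,u,v,.098) for u,v in pts]);
hull=cv2.convexHull(pts);c,r=cv2.minEnclosingCircle(np.ascontiguousarray(W[:,:2].astype(np.float32)*1000));print("lock circle",c,r)
# slot midpoints per row between the two brass halves
mid=[]
for v in range(164,193):
    u=np.sort(pts[pts[:,1]==v][:,0])
    if len(u)<6: continue
    g=np.diff(u);i=g.argmax()
    if g[i]>3: mid.append([*plane(w,(u[i]+u[i+1])/2,v,.098)[:2],g[i]])
mid=np.array(mid);print(len(mid),mid[:,2].mean(),mid[:,:2].mean(0));k=np.polyfit(mid[:,1],mid[:,0],1);print("slot dx/dy",k,"x at y",np.polyval(k,c[1]/1000))
wh=(h[...,1]<60)&(h[...,2]>190);
for st,ce in comps(wh,5):
    if 230<ce[0]<290 and 130<ce[1]<220: print("dot",ce,st[4],plane(w,*ce,.0835))
red=((h[...,0]<8)|(h[...,0]>172))&(h[...,1]>150);
for st,ce in comps(red,5):
    if 210<ce[0]<240 and 165<ce[1]<190: print("red",ce,st,plane(w,*ce,.083))
# gray cover edges
g=cv2.cvtColor(im,cv2.COLOR_RGB2GRAY)
E
```

```text
[([239, 159, 19, 41, 520], [248.8, 179.1]), ([262, 160, 19, 40, 521], [270.0, 180.8])]
lock circle (506.7013244628906, 17.474231719970703) 19.54800796508789
29 7.9655172413793105 [0.50704466 0.01920218]
slot dx/dy [0.08855692 0.50534417] x at y 0.5068916352829552
dot [260.9, 143.8] 42 [0.50820114 0.04796394 0.0835    ]
dot [257.8, 208.4] 35 [ 0.50577787 -0.01605495  0.0835    ]
red [223.6, 175.5] [218, 174, 12, 4, 47] [0.47289372 0.01725083 0.083     ]
```

```bash
python3 -m jog '[{"tx":-3.0,"ty":-0.8,"tz":0,"wx":0,"wy":0,"wz":0},{"tx":-3.0,"ty":-0.8,"tz":0,"wx":0,"wy":0,"wz":0},{"tx":-3.0,"ty":-0.8,"tz":0,"wx":0,"wy":0,"wz":0},{"tx":-3.0,"ty":-0.8,"tz":0,"wx":0,"wy":0,"wz":0},{"tx":-3.0,"ty":-0.8,"tz":0,"wx":0,"wy":0,"wz":0},{"tx":-3.0,"ty":-0.8,"tz":0,"wx":0,"wy":0,"wz":0},{"tx":-3.0,"ty":-0.8,"tz":0,"wx":0,"wy":0,"wz":0},{"tx":-3.0,"ty":-0.8,"tz":0,"wx":0,"wy":0,"wz":0},{"tx":-3.0,"ty":-0.8,"tz":0,"wx":0,"wy":0,"wz":0},{"tx":-3.0,"ty":-0.8,"tz":0,"wx":0,"wy":0,"wz":0}]' 7
python3 -m jog '[{"tx":0,"ty":0,"tz":0,"wx":0,"wy":0,"wz":0.12},{"tx":0,"ty":0,"tz":0,"wx":0,"wy":0,"wz":0.12},{"tx":0,"ty":0,"tz":0,"wx":0,"wy":0,"wz":0.12},{"tx":0,"ty":0,"tz":0,"wx":0,"wy":0,"wz":0.12},{"tx":0,"ty":0,"tz":0,"wx":0,"wy":0,"wz":0.12},{"tx":0,"ty":0,"tz":0,"wx":0,"wy":0,"wz":0.12},{"tx":0,"ty":0,"tz":0,"wx":0,"wy":0,"wz":0.12},{"tx":0,"ty":0,"tz":0,"wx":0,"wy":0,"wz":0.12},{"tx":0,"ty":0,"tz":0,"wx":0,"wy":0,"wz":0.12},{"tx":0,"ty":0,"tz":0,"wx":0,"wy":0,"wz":0.12},{"tx":0,"ty":0,"tz":0,"wx":0,"wy":0,"wz":0.12},{"tx":0,"ty":0,"tz":0,"wx":0,"wy":0,"wz":0.12},{"tx":0,"ty":0,"tz":0,"wx":0,"wy":0,"wz":0.12},{"tx":0,"ty":0,"tz":0,"wx":0,"wy":0,"wz":0}]'
python3 - <<'E'
from h import *
import pickle
w=imaging.grab_frame("wrist");p,R=pose();pickle.dump((w,p,R),open("w3.pkl","wb"));print(p,R.round(3).tolist(),sensors.sense()["qpos"].round(2))
cv2.imwrite("pics/w3.png",w["image"][:,:,::-1])
h=cv2.cvtColor(w["image"],cv2.COLOR_RGB2HSV)
print(comps((h[...,0]>105)&(h[...,0]<125)&(h[...,1]>150),60))
E
```

```text
clock: 6.15
tool_pos: [0.4251, -0.288, 0.2009]
eef_rot: [-0.001, 0.704, 0.71, -0.0]
force: [0.5, -0.1, 0.2]
finger_gap: 0.07
grip_force: 0.0
clock: 7.32
tool_pos: [0.4257, -0.2867, 0.2006]
eef_rot: [-0.0, 1.0, 0.007, -0.001]
force: [0.6, 0.3, -0.0]
finger_gap: 0.0698
grip_force: 0.0
[ 0.42570028 -0.28688263  0.20077336] [[1.0, 0.021, -0.002], [0.021, -1.0, 0.0], [-0.002, -0.0, -1.0]] [-0.35  0.4   1.12  1.94 -0.41  1.06 -0.61]
[([257, 156, 16, 47, 573], [264.6, 180.1])]
```

View pics/w3.png

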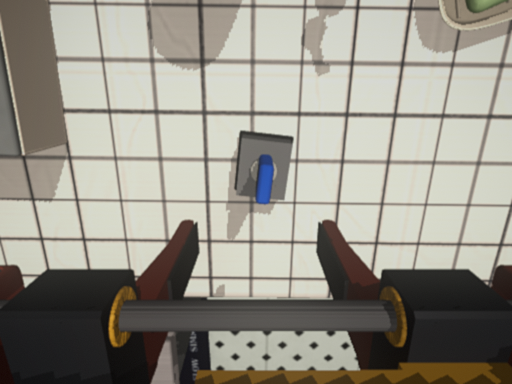

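The wrist view shows the blue handle from (266,155) to (263,203), lying almost vertical in the image. The stand block spans about (240-293,131-200).

```bash
python3 - <<'E'
from h import *
import pickle
w,p,R=pickle.load(open("w3.pkl","rb"));im=w["image"];h=cv2.cvtColor(im,cv2.COLOR_RGB2HSV)
m=(h[...,0]>105)&(h[...,0]<125)&(h[...,1]>140);m[:140]=0;m[215:]=0
rows=[]
for v in range(156,204,1):
    u=np.where(m[v])[0]
    if len(u)>3: rows.append([v,u.min()-.5,u.max()+.5,im[v,u].mean()])
rows=np.array(rows);print(rows[::4].round(1).tolist(),rows[-1])
sel=rows[(rows[:,0]>172)&(rows[:,0]<199)]
P=np.array([plane(w,(a+b)/2,v,.092) for v,a,b,_ in sel]);k=np.polyfit(P[:,0],P[:,1],1)
Wd=[plane(w,a,v,.092)[1]-plane(w,b,v,.092)[1] for v,a,b,_ in sel];print("width",np.mean(Wd),"dy/dx",k[0])
e=plane(w,264,rows[-1,0]+.5,.092);print("near edge",e,"center",e[0]+.02,np.polyval(k,e[0]+.02))
# stand top dark block
g=cv2.cvtColor(im,cv2.COLOR_RGB2GRAY);s=((g<100)&(h[...,1]<70));s[:120]=0;s[210:]=0;s[:,:225]=0;s[:,310:]=0
n,l,st,c=cv2.connectedComponentsWithStats(s.astype(np.uint8));i=st[1:,4].argmax()+1
r=cv2.minAreaRect(np.argwhere(l==i)[:,::-1].astype(np.float32));b=cv2.boxPoints(r);print(r)
for q in b: print(q,plane(w,*q,.034))
E
```

```text
[[156.0, 260.5, 269.5, 71.1], [160.0, 260.5, 270.5, 71.4], [164.0, 260.5, 271.5, 77.3], [168.0, 259.5, 272.5, 95.8], [172.0, 258.5, 272.5, 95.1], [176.0, 258.5, 271.5, 96.6], [180.0, 257.5, 271.5, 95.2], [184.0, 257.5, 271.5, 97.1], [188.0, 256.5, 270.5, 96.6], [192.0, 256.5, 269.5, 98.5], [196.0, 256.5, 269.5, 99.8], [200.0, 256.5, 268.5, 101.7]] [202.         257.5        268.5         93.57575758]
width 0.012600472128493193 dy/dx -0.08790505731299472
near edge [ 0.40842698 -0.29327948  0.092     ] center 0.42842698475696367 -0.2932020738870644
((251.73377990722656, 148.93173217773438), (41.28268814086914, 77.08426666259766), 50.09211349487305)
[208.92644 157.82515] [ 0.4381582  -0.23329818  0.034     ]
[268.056   108.37133] [ 0.49184439 -0.29699613  0.034     ]
[294.54114 140.03831] [ 0.45906513 -0.32642651  0.034     ]
[235.41156 189.49213] [ 0.40192407 -0.26214478  0.034     ]
```

```bash
python3 -m jog '[{"tx":0,"ty":0,"tz":1,"wx":0,"wy":0,"wz":0.109},{"tx":0.3,"ty":0.6,"tz":3,"wx":0,"wy":0,"wz":0},{"tx":0,"ty":0,"tz":3,"wx":0,"wy":0,"wz":0},{"tx":0,"ty":0,"tz":1,"wx":0,"wy":0,"wz":0},{"tx":0,"ty":0,"tz":0,"wx":0,"wy":0,"wz":0},{"tx":0,"ty":0,"tz":0,"wx":0,"wy":0,"wz":0}]' 6
python3 - <<'E'
from h import *
w=imaging.grab_frame("wrist");p,R=pose();print(p,R.round(3).tolist())
im=w["image"];h=cv2.cvtColor(im,cv2.COLOR_RGB2HSV);m=(h[...,0]>105)&(h[...,0]<125)&(h[...,1]>140)
rows=[]
for v in range(100,383):
    u=np.where(m[v,200:310])[0]+200
    if len(u)>5: rows.append([v,u.min(),u.max(),im[v,u].mean()])
rows=np.array(rows);print(rows[::5].round(0).tolist(),rows[-1])
for v,a,b,_ in rows[::8]: print(v,(R.T@(plane(w,(a+b)/2,v,.092)-p)*1000).round(1))
cv2.imwrite("pics/w4.png",im[:,:,::-1])
E
```

```text
clock: 7.87
tool_pos: [0.428, -0.2943, 0.1219]
eef_rot: [-0.0, 0.999, -0.045, -0.0]
force: [0.7, -0.3, -0.4]
finger_gap: 0.0601
grip_force: 0.0
[ 0.42852621 -0.29469967  0.12268387] [[0.996, -0.09, 0.001], [-0.09, -0.996, -0.0], [0.001, 0.0, -1.0]]
[[177.0, 253.0, 260.0, 78.0], [182.0, 250.0, 264.0, 72.0], [187.0, 249.0, 264.0, 71.0], [192.0, 249.0, 265.0, 71.0], [197.0, 248.0, 265.0, 95.0], [202.0, 248.0, 265.0, 98.0], [207.0, 248.0, 265.0, 99.0], [212.0, 247.0, 265.0, 97.0], [217.0, 247.0, 265.0, 98.0], [222.0, 247.0, 265.0, 98.0], [227.0, 248.0, 265.0, 101.0], [232.0, 247.0, 265.0, 100.0], [237.0, 248.0, 264.0, 103.0], [242.0, 248.0, 264.0, 104.0]] [245.         251.         261.          97.45454545]
177.0 [29.4 -1.  30.7]
185.0 [23.9 -1.  30.7]
193.0 [18.4 -1.  30.7]
201.0 [12.7 -1.  30.7]
209.0 [ 7.  -1.3 30.7]
217.0 [ 1.1 -1.3 30.7]
225.0 [-4.9 -1.3 30.7]
233.0 [-10.9  -1.   30.7]
241.0 [-17.1  -1.4  30.7]
```

```bash
python3 -m jog '[{"tx":-0.1,"ty":-0.1,"tz":2.5,"wx":0,"wy":0,"wz":0},{"tx":0,"ty":0,"tz":2.5,"wx":0,"wy":0,"wz":0},{"tx":0,"ty":0,"tz":1.5,"wx":0,"wy":0,"wz":0},{"tx":0,"ty":0,"tz":0.8,"wx":0,"wy":0,"wz":0},{"tx":0,"ty":0,"tz":0,"wx":0,"wy":0,"wz":0}]' 6
python3 -m jog '[{"tx":0,"ty":0,"tz":0,"wx":0,"wy":0,"wz":0},{"tx":0,"ty":0,"tz":0,"wx":0,"wy":0,"wz":0},{"tx":0,"ty":0,"tz":0,"wx":0,"wy":0,"wz":0},{"tx":0,"ty":0,"tz":0,"wx":0,"wy":0,"wz":0},{"tx":0,"ty":0,"tz":0,"wx":0,"wy":0,"wz":0},{"tx":0,"ty":0,"tz":0,"wx":0,"wy":0,"wz":0},{"tx":0,"ty":0,"tz":0,"wx":0,"wy":0,"wz":0},{"tx":0,"ty":0,"tz":0,"wx":0,"wy":0,"wz":0}]' 0 35
python3 -c "
from h import *
s=sensors.sense();print({k:np.round(s[k],4) for k in('tool_pos','eef_rot','force','wrist_torque','finger_gap','qpos')})"
```

```text
clock: 8.33
tool_pos: [0.4275, -0.2931, 0.0486]
eef_rot: [-0.0, 0.999, -0.045, -0.0]
force: [1.3, -0.1, 0.3]
finger_gap: 0.0599
grip_force: 0.0
clock: 9.0
tool_pos: [0.4275, -0.2931, 0.0487]
eef_rot: [-0.0, 0.999, -0.046, 0.0]
force: [-0.8, -0.1, 1.8]
finger_gap: 0.0139
grip_force: 35.0
{'tool_pos': array([ 0.4275, -0.2931,  0.0487]), 'eef_rot': array([-0.00e+00,  9.99e-01, -4.56e-02,  1.00e-04]), 'force': array([-0.7574, -0.1008,  1.7752]), 'wrist_torque': array([ 0.0496,  0.2397, -0.0116]), 'finger_gap': np.float64(0.0139), 'qpos': array([-0.1478,  0.6234,  0.8934,  2.0566, -0.6938,  0.7917, -0.4908])}
```

```bash
python3 -m jog '[{"tx":0,"ty":0,"tz":-1,"wx":0,"wy":0,"wz":0},{"tx":0,"ty":0,"tz":-2,"wx":0,"wy":0,"wz":0},{"tx":0,"ty":0,"tz":-3,"wx":0,"wy":0,"wz":0},{"tx":0,"ty":0,"tz":-3,"wx":0,"wy":0,"wz":0},{"tx":0,"ty":0,"tz":-3,"wx":0,"wy":0,"wz":0},{"tx":0,"ty":0,"tz":-3,"wx":0,"wy":0,"wz":0},{"tx":0.5,"ty":-3.2,"tz":0,"wx":0,"wy":0,"wz":0},{"tx":0.5,"ty":-3.2,"tz":0,"wx":0,"wy":0,"wz":0},{"tx":0.5,"ty":-3.2,"tz":0,"wx":0,"wy":0,"wz":0},{"tx":0.5,"ty":-3.2,"tz":0,"wx":0,"wy":0,"wz":0},{"tx":0.5,"ty":-3.2,"tz":0,"wx":0,"wy":0,"wz":0},{"tx":0.5,"ty":-3.2,"tz":0,"wx":0,"wy":0,"wz":0},{"tx":0.5,"ty":-3.1,"tz":0,"wx":0,"wy":0,"wz":0},{"tx":0.5,"ty":-3.1,"tz":0,"wx":0,"wy":0,"wz":0},{"tx":0.5,"ty":-3.1,"tz":0,"wx":0,"wy":0,"wz":0},{"tx":0.6,"ty":-3.1,"tz":0,"wx":0,"wy":0,"wz":0}]'
python3 -m jog '[{"tx":0,"ty":0,"tz":0,"wx":0,"wy":0,"wz":-0.12},{"tx":0,"ty":0,"tz":0,"wx":0,"wy":0,"wz":-0.12},{"tx":0,"ty":0,"tz":0,"wx":0,"wy":0,"wz":-0.12},{"tx":0,"ty":0,"tz":0,"wx":0,"wy":0,"wz":-0.12},{"tx":0,"ty":0,"tz":0,"wx":0,"wy":0,"wz":-0.12},{"tx":0,"ty":0,"tz":0,"wx":0,"wy":0,"wz":-0.12},{"tx":0,"ty":0,"tz":0,"wx":0,"wy":0,"wz":-0.12},{"tx":0,"ty":0,"tz":0,"wx":0,"wy":0,"wz":-0.12},{"tx":0,"ty":0,"tz":0,"wx":0,"wy":0,"wz":-0.12},{"tx":0,"ty":0,"tz":0,"wx":0,"wy":0,"wz":-0.12},{"tx":0,"ty":0,"tz":0,"wx":0,"wy":0,"wz":-0.12},{"tx":0,"ty":0,"tz":0,"wx":0,"wy":0,"wz":-0.12},{"tx":0,"ty":0,"tz":0,"wx":0,"wy":0,"wz":-0.12},{"tx":0,"ty":0,"tz":0,"wx":0,"wy":0,"wz":-0.037},{"tx":0,"ty":0,"tz":0,"wx":0,"wy":0,"wz":0}]'
python3 - <<'E'
from h import *
import pickle
w=imaging.grab_frame("wrist");t=imaging.grab_frame("top");sc=imaging.grab_frame("scene");p,R=pose();print(p,R.round(3).tolist(),sensors.sense()["finger_gap"]);pickle.dump((w,t,sc,p,R),open("w5.pkl","wb"))
a=cv2.resize(w["image"][120:320,180:340],None,fx=2.5,fy=2.5,interpolation=2);b=cv2.resize(sc["image"][120:200,200:264],(400,500),interpolation=2)
cv2.imwrite("pics/w5.png",np.hstack([a,b])[:,:,::-1])
E
```

```text
clock: 10.33
tool_pos: [0.5067, 0.0184, 0.1992]
eef_rot: [-0.0, 0.999, -0.046, -0.0]
force: [-0.3, -0.1, -1.4]
finger_gap: 0.0138
grip_force: 35.0
clock: 11.58
tool_pos: [0.5068, 0.0164, 0.1992]
eef_rot: [0.0, 0.729, 0.684, 0.0]
force: [-0.2, -0.2, 0.6]
finger_gap: 0.0134
grip_force: 35.0
[0.50686872 0.01666739 0.19887815] [[0.067, 0.998, 0.0], [0.998, -0.067, -0.0], [-0.0, 0.0, -1.0]] 0.013757014855667023
```

View pics/w5.png

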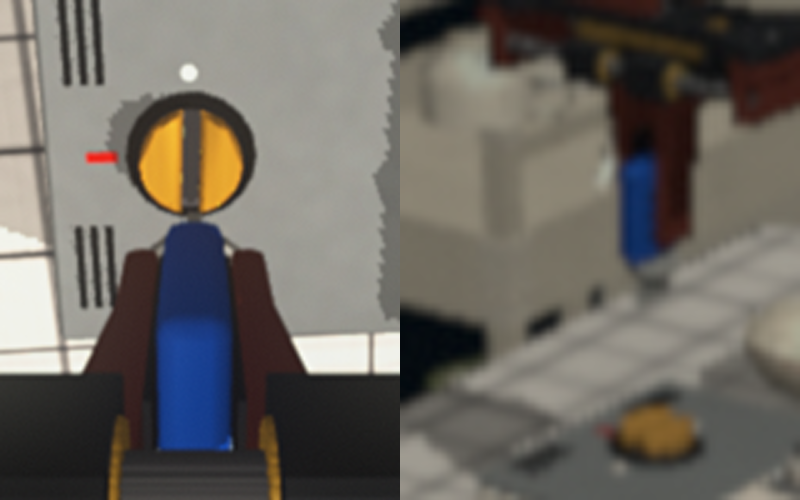

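The view shows the slot vertical at crop x=192, the key and blade centred at x≈195 and the same heading, so I'll shift 0.8 mm and go down.

```bash
python3 -m jog '[{"tx":0,"ty":-0.08,"tz":1.5,"wx":0,"wy":0,"wz":0},{"tx":0,"ty":0,"tz":2,"wx":0,"wy":0,"wz":0},{"tx":0,"ty":0,"tz":1.5,"wx":0,"wy":0,"wz":0},{"tx":0,"ty":0,"tz":1,"wx":0,"wy":0,"wz":0},{"tx":0,"ty":0,"tz":0.3,"wx":0,"wy":0,"wz":0},{"tx":0,"ty":0,"tz":0,"wx":0,"wy":0,"wz":0}]'
python3 -m jog '[{"tx":0,"ty":0,"tz":0.2,"wx":0,"wy":0,"wz":0},{"tx":0,"ty":0,"tz":0.2,"wx":0,"wy":0,"wz":0},{"tx":0,"ty":0,"tz":0.2,"wx":0,"wy":0,"wz":0},{"tx":0,"ty":0,"tz":0,"wx":0,"wy":0,"wz":0}]'
```

```text
clock: 12.23
tool_pos: [0.5058, 0.0168, 0.1352]
eef_rot: [-0.0, 0.73, 0.683, -0.001]
force: [0.1, -0.3, -0.7]
finger_gap: 0.0139
grip_force: 35.0
clock: 12.57
tool_pos: [0.5063, 0.0171, 0.1297]
eef_rot: [0.0, 0.73, 0.684, 0.0]
force: [-0.9, -0.0, -1.6]
finger_gap: 0.0141
grip_force: 35.0
```

```bash
python3 -m jog '[{"tx":0,"ty":0,"tz":0.2,"wx":0,"wy":0,"wz":0},{"tx":0,"ty":0,"tz":0.2,"wx":0,"wy":0,"wz":0},{"tx":0,"ty":0,"tz":0,"wx":0,"wy":0,"wz":0}]'
python3 -m jog '[{"tx":0,"ty":0,"tz":0.2,"wx":0,"wy":0,"wz":0},{"tx":0,"ty":0,"tz":0.15,"wx":0,"wy":0,"wz":0},{"tx":0,"ty":0,"tz":0,"wx":0,"wy":0,"wz":0}]'
python3 -c "
from h import *
s=sensors.sense();print({k:np.round(s[k],4) for k in('tool_pos','eef_rot','force','wrist_torque','finger_gap','qpos')})"
```

```text
clock: 12.82
tool_pos: [0.506, 0.017, 0.1254]
eef_rot: [-0.0, 0.73, 0.684, -0.0]
force: [0.4, 0.3, -0.7]
finger_gap: 0.0139
grip_force: 35.0
clock: 13.07
tool_pos: [0.5059, 0.017, 0.1218]
eef_rot: [-0.0, 0.73, 0.684, -0.0]
force: [-0.2, 0.5, -0.8]
finger_gap: 0.014
grip_force: 35.0
{'tool_pos': array([0.5059, 0.017 , 0.1218]), 'eef_rot': array([-1.000e-04,  7.297e-01,  6.838e-01, -2.000e-04]), 'force': array([-0.1692,  0.4614, -0.8061]), 'wrist_torque': array([-0.034 ,  0.0459,  0.0303]), 'finger_gap': np.float64(0.014), 'qpos': array([-0.7031,  0.3959,  0.7292,  2.0254, -0.3503,  0.8457,  0.1591])}
```

```bash
python3 -m jog '[{"tx":0,"ty":0,"tz":0,"wx":0,"wy":0,"wz":0.08},{"tx":0,"ty":0,"tz":0,"wx":0,"wy":0,"wz":0.08},{"tx":0,"ty":0,"tz":0,"wx":0,"wy":0,"wz":0.08},{"tx":0,"ty":0,"tz":0,"wx":0,"wy":0,"wz":0.08}]' - 50
python3 -c "
from h import *
s=sensors.sense();print(s['wrist_torque'])"
python3 -m jog '[{"tx":0,"ty":0,"tz":0,"wx":0,"wy":0,"wz":0.1},{"tx":0,"ty":0,"tz":0,"wx":0,"wy":0,"wz":0.1},{"tx":0,"ty":0,"tz":0,"wx":0,"wy":0,"wz":0.1},{"tx":0,"ty":0,"tz":0,"wx":0,"wy":0,"wz":0.1}]'
python3 -c "
from h import *
s=sensors.sense();print(s['wrist_torque'])"
```

```text
clock: 13.4
tool_pos: [0.5062, 0.0168, 0.1221]
eef_rot: [0.0, 0.83, 0.557, 0.0]
force: [0.8, -1.4, -0.6]
finger_gap: 0.014
grip_force: 50.0
[-0.26311922 -0.0465915   0.06866543]
clock: 13.73
tool_pos: [0.5065, 0.0165, 0.1222]
eef_rot: [0.0, 0.925, 0.381, 0.0]
force: [2.0, -1.6, -3.0]
finger_gap: 0.0136
grip_force: 50.0
[-0.49344224 -0.13652954  0.11178875]
```

```bash
python3 -m jog '[{"tx":0,"ty":0,"tz":0,"wx":0,"wy":0,"wz":0.1},{"tx":0,"ty":0,"tz":0,"wx":0,"wy":0,"wz":0.1},{"tx":0,"ty":0,"tz":0,"wx":0,"wy":0,"wz":0.1},{"tx":0,"ty":0,"tz":0,"wx":0,"wy":0,"wz":0.1},{"tx":0,"ty":0,"tz":0,"wx":0,"wy":0,"wz":0.1},{"tx":0,"ty":0,"tz":0,"wx":0,"wy":0,"wz":0.1},{"tx":0,"ty":0,"tz":0,"wx":0,"wy":0,"wz":0.1},{"tx":0,"ty":0,"tz":0,"wx":0,"wy":0,"wz":0.08}]'
python3 -c "
from h import *
s=sensors.sense();print(s['wrist_torque'])"
python3 -m jog '[{"tx":0,"ty":0,"tz":0,"wx":0,"wy":0,"wz":0.05},{"tx":0,"ty":0,"tz":0,"wx":0,"wy":0,"wz":0.03}]'
python3 -c "
from h import *
s=sensors.sense();print(s['wrist_torque'],s['qpos'].round(2))"
```

```text
clock: 14.4
tool_pos: [0.5064, 0.0158, 0.1222]
eef_rot: [0.001, 1.0, 0.0, 0.0]
force: [1.0, -3.3, -2.8]
finger_gap: 0.0137
grip_force: 50.0
[-1.03695553  0.00558309  0.11291677]
clock: 14.57
tool_pos: [0.5064, 0.0158, 0.1222]
eef_rot: [0.001, 0.999, -0.039, 0.0]
force: [1.1, -4.7, -1.8]
finger_gap: 0.0138
grip_force: 50.0
[-1.25076945 -0.06582348  0.06339129] [-0.96  0.58  1.15  2.04 -0.65  0.96 -1.11]
```

```bash
python3 -m jog '[{"tx":0,"ty":0.05,"tz":0,"wx":0,"wy":0,"wz":0.04},{"tx":0,"ty":0,"tz":0,"wx":0,"wy":0,"wz":0.04}]'
python3 -c "
from h import *
s=sensors.sense();print(s['wrist_torque'])"
python3 -m jog '[{"tx":0,"ty":0.0,"tz":0,"wx":0,"wy":0,"wz":0.03},{"tx":0,"ty":0,"tz":0,"wx":0,"wy":0,"wz":0}]'
python3 -c "
from h import *
s=sensors.sense();print(s['wrist_torque'])"
```

```text
clock: 14.73
tool_pos: [0.5064, 0.0156, 0.1222]
eef_rot: [0.001, 0.997, -0.078, 0.0]
force: [0.4, -3.6, -1.9]
finger_gap: 0.0142
grip_force: 50.0
[-1.01400717 -0.01948922  0.1097198 ]
clock: 14.9
tool_pos: [0.5063, 0.0157, 0.1222]
eef_rot: [0.001, 0.996, -0.093, 0.0]
force: [0.5, -4.5, -0.7]
finger_gap: 0.0137
grip_force: 50.0
[-1.24457475 -0.11454686  0.07925195]
```

```bash
for i in 1; do python3 -m jog '[{"tx":0,"ty":0.05,"tz":0,"wx":0,"wy":0,"wz":0.03},{"tx":0,"ty":0,"tz":0,"wx":0,"wy":0,"wz":0}]'; python3 -c "
from h import *
s=sensors.sense();print(s['wrist_torque'])"; done
python3 -m jog '[{"tx":0,"ty":0,"tz":0,"wx":0,"wy":0,"wz":0.03},{"tx":0,"ty":0,"tz":0,"wx":0,"wy":0,"wz":0}]'; python3 - <<'E'
from h import *
s=sensors.sense();print(s['wrist_torque'])
w=imaging.grab_frame("wrist");cv2.imwrite("pics/w6.png",cv2.resize(w["image"][100:340,140:380],(600,600),interpolation=2)[:,:,::-1])
E
```

```text
clock: 15.07
tool_pos: [0.5063, 0.0155, 0.1222]
eef_rot: [0.0, 0.994, -0.108, 0.0]
force: [2.0, -4.7, -2.3]
finger_gap: 0.0137
grip_force: 50.0
[-1.21498035 -0.22371087  0.33875053]
clock: 15.23
tool_pos: [0.5062, 0.0154, 0.1222]
eef_rot: [0.0, 0.992, -0.123, 0.0]
force: [1.0, -5.4, -1.2]
finger_gap: 0.0133
grip_force: 50.0
[-1.40769844 -0.11349661  0.40082005]
```

View pics/w6.png

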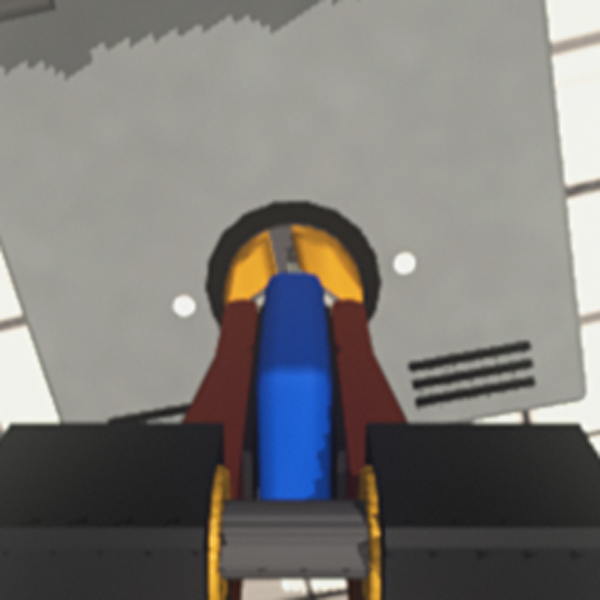

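The slot is now square to the dot line and the torque has jumped from 0.1 to 0.4 N m, which is the stop. I'll nudge a little more, unload and check the torque before lifting out.

```bash
python3 -m jog '[{"tx":0,"ty":0,"tz":0,"wx":0,"wy":0,"wz":0.03},{"tx":0,"ty":0,"tz":0,"wx":0,"wy":0,"wz":0}]'; python3 -c "
from h import *
s=sensors.sense();print(s['wrist_torque'])"
python3 -m jog '[{"tx":0,"ty":0.05,"tz":0,"wx":0,"wy":0,"wz":-0.08},{"tx":0,"ty":0,"tz":0,"wx":0,"wy":0,"wz":-0.07},{"tx":0,"ty":0,"tz":0,"wx":0,"wy":0,"wz":0}]'; python3 -c "
from h import *
s=sensors.sense();print(s['wrist_torque'])"
```

```text
clock: 15.45
tool_pos: [0.5061, 0.0154, 0.1222]
eef_rot: [0.001, 0.991, -0.137, 0.0]
force: [2.0, -5.2, -1.6]
finger_gap: 0.0138
grip_force: 50.1
[-1.43763464 -0.12887473  0.62085243]
clock: 15.7
tool_pos: [0.5058, 0.0162, 0.1222]
eef_rot: [-0.001, 0.998, -0.061, -0.0]
force: [1.0, -3.4, -1.0]
finger_gap: 0.0136
grip_force: 50.0
[-0.64150033  0.10163066  0.06846374]
```

```bash
python3 -m jog '[{"tx":0,"ty":0.08,"tz":0,"wx":0,"wy":0,"wz":0},{"tx":0,"ty":0,"tz":-0.4,"wx":0,"wy":0,"wz":0},{"tx":0,"ty":0,"tz":-0.4,"wx":0,"wy":0,"wz":0},{"tx":0,"ty":0,"tz":-0.4,"wx":0,"wy":0,"wz":0}]'; python3 -m jog '[{"tx":0,"ty":0,"tz":-1.5,"wx":0,"wy":0,"wz":0},{"tx":0,"ty":0,"tz":-2,"wx":0,"wy":0,"wz":0},{"tx":0,"ty":0,"tz":-2,"wx":0,"wy":0,"wz":0},{"tx":0,"ty":0,"tz":-1,"wx":0,"wy":0,"wz":0},{"tx":0,"ty":0,"tz":0,"wx":0,"wy":0,"wz":0},{"tx":0,"ty":0,"tz":0,"wx":0,"wy":0,"wz":0}]'
python3 - <<'E'
from h import *
import pickle
p,R=pose();w=imaging.grab_frame("wrist");pickle.dump((w,p,R),open("w7.pkl","wb"));print(p,np.arctan2(R[1,0],R[0,0]))
cv2.imwrite("pics/w7.png",cv2.resize(w["image"][100:340,140:380],(600,600),interpolation=2)[:,:,::-1])
E
```

```text
clock: 16.03
tool_pos: [0.5058, 0.015, 0.1346]
eef_rot: [-0.0, 0.998, -0.063, -0.0]
force: [-0.3, 0.3, 0.2]
finger_gap: 0.0138
grip_force: 50.0
clock: 16.53
tool_pos: [0.5059, 0.0152, 0.1991]
eef_rot: [-0.0, 0.998, -0.062, 0.0]
force: [0.4, 0.4, -0.9]
finger_gap: 0.014
grip_force: 50.0
[0.50588449 0.01522539 0.19906082] -0.12366895475864435
```

View pics/w7.png

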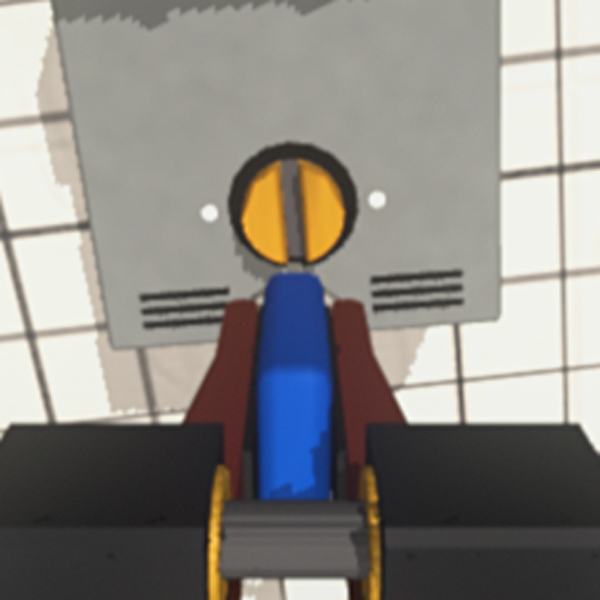

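The lock's slot is square to the dot line and points at the front: it is locked. Now I return the key over its stand.

```bash
python3 -m jog '[{"tx":0,"ty":0,"tz":0,"wx":0,"wy":0,"wz":-0.033},{"tx":-0.5,"ty":3.1,"tz":0,"wx":0,"wy":0,"wz":0},{"tx":-0.5,"ty":3.1,"tz":0,"wx":0,"wy":0,"wz":0},{"tx":-0.5,"ty":3.1,"tz":0,"wx":0,"wy":0,"wz":0},{"tx":-0.5,"ty":3.1,"tz":0,"wx":0,"wy":0,"wz":0},{"tx":-0.5,"ty":3.1,"tz":0,"wx":0,"wy":0,"wz":0},{"tx":-0.5,"ty":3.1,"tz":0,"wx":0,"wy":0,"wz":0},{"tx":-0.5,"ty":3.2,"tz":0,"wx":0,"wy":0,"wz":0},{"tx":-0.5,"ty":3.2,"tz":0,"wx":0,"wy":0,"wz":0},{"tx":-0.5,"ty":3.2,"tz":0,"wx":0,"wy":0,"wz":0},{"tx":-0.5,"ty":3.2,"tz":0,"wx":0,"wy":0,"wz":0},{"tx":0,"ty":0,"tz":2,"wx":0,"wy":0,"wz":0},{"tx":0,"ty":0,"tz":2,"wx":0,"wy":0,"wz":0},{"tx":0,"ty":0,"tz":2,"wx":0,"wy":0,"wz":0},{"tx":0,"ty":0,"tz":2,"wx":0,"wy":0,"wz":0},{"tx":0,"ty":0,"tz":2,"wx":0,"wy":0,"wz":0},{"tx":0,"ty":0,"tz":0,"wx":0,"wy":0,"wz":0},{"tx":0,"ty":0,"tz":0,"wx":0,"wy":0,"wz":0}]'
python3 - <<'E'
from h import *
p,R=pose();print(p,np.arctan2(R[1,0],R[0,0]))
w=imaging.grab_frame("wrist");cv2.imwrite("pics/w8.png",cv2.resize(w["image"][100:340,140:380],(600,600),interpolation=2)[:,:,::-1])
E
```

```text
clock: 18.08
tool_pos: [0.4262, -0.2931, 0.098]
eef_rot: [-0.0, 0.999, -0.046, -0.002]
force: [0.2, -0.5, -0.5]
finger_gap: 0.0137
grip_force: 50.0
[ 0.42617047 -0.29313802  0.09802932] -0.0921635906381466
```

View pics/w8.png

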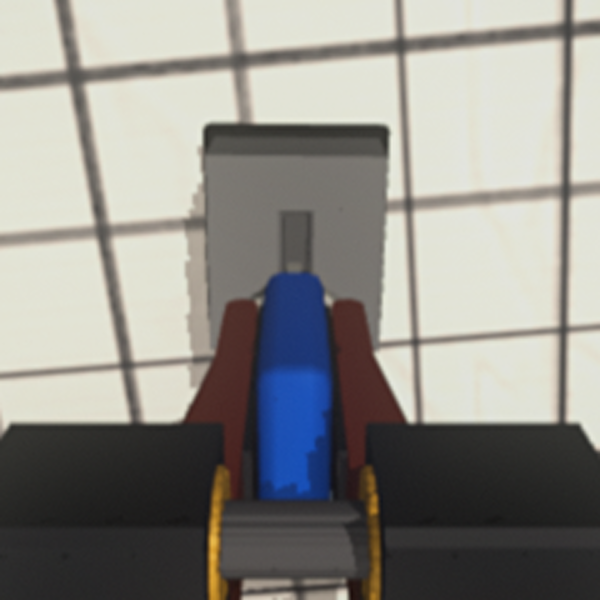

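The pocket at crop x=296 lines up with the key. I'll shift 1 mm forward and lower.

```bash
python3 -m jog '[{"tx":0.12,"ty":0,"tz":1.5,"wx":0,"wy":0,"wz":0},{"tx":0,"ty":0,"tz":1.3,"wx":0,"wy":0,"wz":0},{"tx":0,"ty":0,"tz":0,"wx":0,"wy":0,"wz":0},{"tx":0,"ty":0,"tz":0,"wx":0,"wy":0,"wz":0}]'; python3 -m jog '[{"tx":0,"ty":0,"tz":0.3,"wx":0,"wy":0,"wz":0},{"tx":0,"ty":0,"tz":0.3,"wx":0,"wy":0,"wz":0},{"tx":0,"ty":0,"tz":0.2,"wx":0,"wy":0,"wz":0},{"tx":0,"ty":0,"tz":0,"wx":0,"wy":0,"wz":0}]'
```

```text
clock: 18.47
tool_pos: [0.4284, -0.2934, 0.0712]
eef_rot: [-0.0, 0.999, -0.046, -0.0]
force: [0.2, 0.2, 0.1]
finger_gap: 0.014
grip_force: 50.0
clock: 18.8
tool_pos: [0.4286, -0.2934, 0.063]
eef_rot: [-0.0, 0.999, -0.046, -0.0]
force: [0.6, 0.1, -0.4]
finger_gap: 0.0141
grip_force: 50.0
```

```bash
python3 -m jog '[{"tx":-0.08,"ty":0,"tz":0.3,"wx":0,"wy":0,"wz":0},{"tx":0,"ty":0,"tz":0.4,"wx":0,"wy":0,"wz":0},{"tx":0,"ty":0,"tz":0.4,"wx":0,"wy":0,"wz":0},{"tx":0,"ty":0,"tz":0,"wx":0,"wy":0,"wz":0}]'; python3 -m jog '[{"tx":0,"ty":0,"tz":0.2,"wx":0,"wy":0,"wz":0},{"tx":0,"ty":0,"tz":0.1,"wx":0,"wy":0,"wz":0},{"tx":0,"ty":0,"tz":0,"wx":0,"wy":0,"wz":0}]'
```

```text
clock: 19.13
tool_pos: [0.4274, -0.2931, 0.0513]
eef_rot: [-0.0, 0.999, -0.046, -0.0]
force: [0.1, 0.3, -0.3]
finger_gap: 0.0139
grip_force: 50.0
clock: 19.38
tool_pos: [0.4277, -0.2935, 0.0489]
eef_rot: [-0.0, 0.999, -0.046, -0.0]
force: [0.7, -0.4, -0.6]
finger_gap: 0.0137
grip_force: 50.0
```

```bash
python3 -m jog '[{"tx":0,"ty":0,"tz":0.05,"wx":0,"wy":0,"wz":0},{"tx":0,"ty":0,"tz":0,"wx":0,"wy":0,"wz":0}]'; python3 -m jog '[{"tx":0,"ty":0,"tz":0,"wx":0,"wy":0,"wz":0},{"tx":0,"ty":0,"tz":0,"wx":0,"wy":0,"wz":0},{"tx":0,"ty":0,"tz":0,"wx":0,"wy":0,"wz":0},{"tx":0,"ty":0,"tz":0,"wx":0,"wy":0,"wz":0},{"tx":0,"ty":0,"tz":0,"wx":0,"wy":0,"wz":0},{"tx":0,"ty":0,"tz":0,"wx":0,"wy":0,"wz":0}]' 6 
python3 -m jog '[{"tx":0,"ty":0,"tz":-1,"wx":0,"wy":0,"wz":0},{"tx":0,"ty":0,"tz":-2,"wx":0,"wy":0,"wz":0},{"tx":0,"ty":0,"tz":-3,"wx":0,"wy":0,"wz":0},{"tx":0,"ty":0,"tz":-3,"wx":0,"wy":0,"wz":0},{"tx":0,"ty":0,"tz":-3,"wx":0,"wy":0,"wz":0},{"tx":0,"ty":0,"tz":-3,"wx":0,"wy":0,"wz":0},{"tx":-3,"ty":0,"tz":-2,"wx":0,"wy":0,"wz":0},{"tx":0,"ty":0,"tz":0,"wx":0,"wy":0,"wz":0},{"tx":0,"ty":0,"tz":0,"wx":0,"wy":0,"wz":0}]'
python3 - <<'E'
from h import *
a=cv2.resize(imaging.grab_frame("wrist")["image"],(400,300));s=imaging.grab_frame("scene")["image"];b=cv2.resize(s[180:270,110:230],(400,300),interpolation=2);t=imaging.grab_frame("top")["image"]
c=cv2.resize(t[130:280,190:390],(400,300),interpolation=2);d=cv2.resize(s[140:245,180:320],(400,300),interpolation=2)
cv2.imwrite("pics/fin.png",np.vstack([np.hstack([a,b]),np.hstack([c,d])])[:,:,::-1])
E
```

```text
clock: 19.55
tool_pos: [0.4278, -0.2936, 0.0487]
eef_rot: [0.0, 0.999, -0.046, 0.0]
force: [0.1, -0.4, -0.5]
finger_gap: 0.0137
grip_force: 50.0
clock: 20.05
tool_pos: [0.4278, -0.2935, 0.0486]
eef_rot: [-0.0, 0.999, -0.046, 0.0]
force: [-0.1, 0.0, -0.6]
finger_gap: 0.0507
grip_force: 0.0
clock: 20.8
tool_pos: [0.3976, -0.2909, 0.22]
eef_rot: [-0.001, 0.999, -0.046, 0.002]
force: [1.1, 0.4, 0.0]
finger_gap: 0.0604
grip_force: 0.0
```

View pics/fin.png

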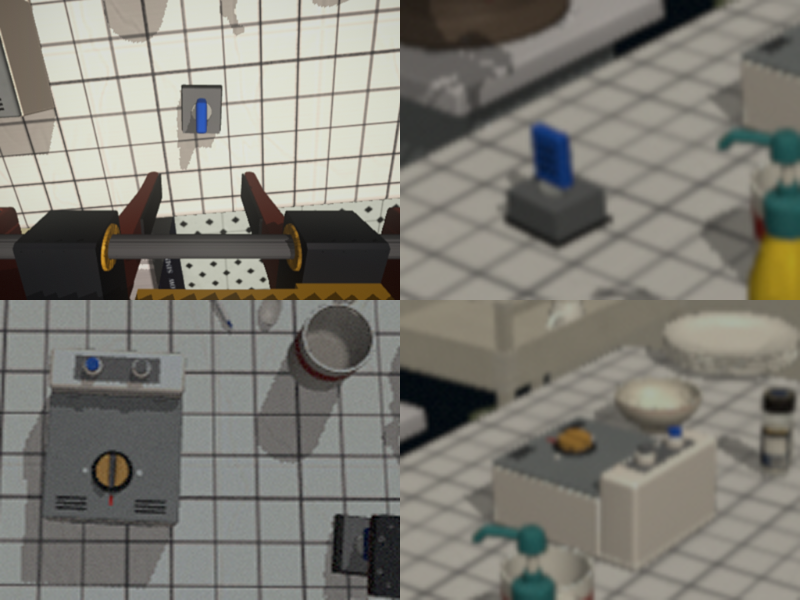

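The views show the key upright in its stand with its collar seated, the cover flat, the slot in line with the red mark, and the other things where they were.

```bash
python3 -c "
from rig import bot
print(bot.finish_job())"
```

```text
the job is handed in; nothing more can be done
None
```

I closed the cover, turned the lock a quarter turn clockwise to its stop with the key, put the key back upright in its stand, and handed the job in at about 21 s.

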